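# Draw the sample tray out of the drying cabinet with the pull hook

## Robot

A 6-joint arm with a two-finger parallel gripper is mounted at the origin on the work surface. World frame = base frame: x ahead of the robot, y to its left, z up, the work surface at z = 0. Lengths are in m, angles in rad, forces in N, time in s.
With the tool pointing down it reaches from about 0.35 to 0.925 m from the base axis. Payload 6.4 kg.
Tool frame: the origin (TCP) lies on the centre line of the jaws, within the pads' length; the fingertips stand 11 mm ahead of it and the grasp point (between the pads) lies 8 mm behind it; z points along the fingers, y is the line along which they close (so a half turn about z gives the same grasp; the last joint's range is limited). The gripper opens to 94 mm and grips with 3 to 60 N. Pads are 16 mm wide; open, the fingers measure 119 mm over their backs; the gripper's body (75 mm by 177 mm) begins 78 mm behind the grasp point.
Start: joints at [-1.369, 0.245, 1.558, -0, 1.339, -0.174], TCP at [0.239, -0.605, 0.18] pointing down, gripper open.
Joint ranges: [-3.13, 3.13], [-1.02, 2.26], [0.13, 2.54], [-0.95, 4.09], [0.21, 2.88], [-2.74, 2.74]. Speed limits (rad/s): [2.57, 2.57, 3.14, 3.14, 3.14, 3.14].

## Interface

Orientations are given as a unit quaternion [x, y, z, w].
In Python, from rig import get_state, camera, calibration, sign_off gives the robot as it stands. The module is installed in compiled form; this text tells all that it offers.
- The arm moves only by the tool servo_tool, never from a script. Its argument "plan" is a list that holds one entry, the list of rows, each a list of 6 numbers: the shift along the world's x, y, z in m, then the turn, a rotation vector about the world's x, y, z in rad. A call has 1 to 10 rows; each row shifts and turns the commanded pose from where the row before left it; what a row does not reach is not made up. A row lasts 1/12 s, in which the tool goes at most 41.7 mm and 7.16 degrees, less where a joint would pass 70% of its speed; a pose out of reach is approached as far as the arm can. A call is refused whole if a number of a shift passes 0.0417 or a number of a turn 0.125, either way. A call with a gripper value outside its range is refused whole. "hand" is the opening, from 0 (shut) to 1 (fully open), set as the call begins (left out, the last holds). The fingers move at their own pace and stop on an object; "grip_force" is the grip in N (left out, the last holds). Time passes only in rows, so rows that do not move let the fingers close. It gives the time, the measured TCP pose, the force, the opening and the grip force at its end, in the units of the state.
- get_state(): the state, without advancing time (a new reading comes with each control period).
- camera(name): name is "side" or "top"; returns the picture (384x512x3 uint8, red, green, blue); there is no depth.
- calibration(name): a dict with "mtx" (3x3 intrinsics, pixels), "rvec" (rotation vector, rad) and "tvec" (3), from world to camera coordinates, as OpenCV has them. Camera axes: x right, y down, z forward; pixel columns grow to the right and rows downward; lengths in m; the calibration is good to about 2 mm. A picture is of the moment at which its call begins. calibration takes no time and is no camera call.
- sign_off(): hands the job in; it is judged then, once.
The state is a dict: "t": time; "joints": joint angles; "qvel": joint speeds; "effort": joint torques, N m; "tcp_pos": TCP position; "tcp_rot": TCP orientation; "force": force on the tool from outside, world axes, zero at the start; "moment": the same for the moment, N m; "grip_width": opening from 0.0 (shut) to 1.0 (fully open); "grasp_force": force on a finger pad.
Only numpy, scipy, OpenCV 4.12 (cv2) and the standard library are available. Lean on these libraries where they do the work, as an engineer would, in place of code of your own. Each camera call takes 0.05 s, during which the arm holds its last target. There are 200 camera calls.

## Task

Take the blue-handled hook from its rest, put its prong down through the orange ring of the sample tray and gently draw the tray straight out of the drying cabinet until you feel it bear firmly on the travel stop hidden inside; hold it there a moment without dragging the stop off its setting. Then unhook, leaving the tray drawn out at the stop, and lay the hook back in its rest. Keep the jars in the tray standing, leave the other things alone, and move the tray only with the hook.

Things in the scene. Friction and masses are not known exactly. Their poses are not given: they have to be found in the camera images.
- grip (a point): centre of the hook tool's blue handle, a bar 110 mm long (x), 16 mm wide (y), 18 mm high (z). x points along the handle to the prong end. A steel shaft 7 mm thick goes on along x from the handle's front end and at x = 92 mm turns straight down (-z) into the prong. The tool weighs about 0.12 kg. At the start it lies in its rest, handle level at 54 mm above the table, prong down
- tip (a point): very tip (round, 7 mm thick) of the hook's prong: 92 mm ahead along x of the handle centre and 38 mm below it
- ring (a point): centre of the orange pull ring at the tray's front: a flat-lying ring of 6 mm bar, 13 mm clear hole, 25 mm outside, its hole upright, lying level 36 mm above the table and 24 mm above the steel apron. x points into the cabinet, so the tray is drawn towards -x. Below it there is nothing but the apron; a prong put 10 to 18 mm below the ring's centre is well engaged
- tray: aluminium sample tray 200 mm (x) by 150 mm (y) by 36 mm high, walls 4 mm, origin under its middle; the ring's centre is 130 mm from it towards -x. Loose: it slides on the cabinet's floor, guided by the side walls with 2 mm play each side; tray and jars weigh about 0.45 kg and drag with about 1 to 3 N. Drawn out, it stays where it is left
- cabinet: drying cabinet, fixed: white housing 250 mm deep, 178 mm wide, 112 mm high, with a 12 mm thick steel floor that runs on 150 mm in front of it as an apron for the tray. Origin on the table under the middle of its open front; x points into it, away from the robot
- stop (a joint): travel of the stop (m): a red block clamped by friction under the cabinet roof, out of sight, that the tray's rear wall meets as it is drawn out. Its setting differs each time: the tray meets it after 75 to 135 mm of draw, which can only be felt. It reads 0 as set and grows if dragged towards the robot; it holds up to about 12 N and then slips
- seat (a point): centre of the hook's rest, at the height of the handle's centre when it lies in it (54 mm above the table). The rest is a fixed grey base 130 by 70 mm with two forked posts 43 mm before and behind the centre, each 10 mm thick, forks open upwards to 64 mm above the table with flared cheeks; between the posts 76 mm are free for the fingers. x is the direction of the handle
- jar_a: amber jar with blue cap, 36 mm wide, 45 mm high, standing loose in the tray (left); origin under its middle
- jar_b: the same, on the right in the tray
- beaker: glass beaker, 66 mm wide, 85 mm high, on the bench; origin under its middle; bystander
- bottle: amber bottle, 60 mm wide, 150 mm high; origin under its middle; bystander
- rack: white tube rack 90 (x) by 170 (y) by 95 mm high with tubes; origin under its middle; bystander

How it is judged:
On the way, in this order (a step that is already met when the one before it is completed fails the run):
1. the hook's prong is down through the tray's ring (horizontal distance between tip and ring below 0.008 m and z of tip in the frame of ring below -0.006 m), for 0.1 s.
2. the tray, drawn by the hook in its ring, bears on the travel stop with more than 3 N (all of step 1 and x of ring in the frame of cabinet below -0.09 m and contact force between tray and stop above 3 N), for 0.3 s.
At the end, for the whole second after the job is handed in: The tray stands drawn out within 10 mm of the stop, ring over 90 mm in front of the cabinet; stop shifted under 6 mm, jars upright (0.2 rad); the hook lies still in its rest, prong down, handle centre within 15 mm of the seat (6 mm in height), level and in line within 0.15 rad (x of tray in the frame of stop between -0.102 and -0.086 m and x of ring in the frame of cabinet below -0.09 m and value of joint stop below 0.006 m and linear speed of each of tray, hook below 0.01 m/s and horizontal distance between grip and seat below 0.015 m and z of grip in the frame of seat between -0.006 and 0.006 m and angle between grip's own z axis and vertical below 0.15 rad and angle between the x axis of grip and the x axis of seat, either way round below 0.15 rad and angle between each of jar_a, jar_b's own z axis and vertical below 0.2 rad); the robot touches nothing.
It fails at once if the hook pushed or pulled the tray with more than 25 N (contact force between hook and tray above 25 N).
It fails at once if the stop was dragged 6 mm or more off its setting (value of joint stop above 0.006 m).
It fails at once if the robot touched the tray itself (contact force between any of the fingers, the arm and tray above 0.5 N).
It fails at once if a jar tipped (angle between any of jar_a, jar_b's own z axis and vertical above 0.5 rad).
It fails at once if a bystander was disturbed (distance of any of beaker, bottle, rack from where it was at the start of the episode above 0.03 m).
It also fails if it takes over 70 s, if anything falls off the work surface, if the arm or the gripper's body presses on something with over 40 N, if the wrist force passes 120 N, or if a joint passes its speed limit or range.

## Working session

There is one attempt and no reset: what is moved stays moved. The work goes in short steps, Python scripts to look and compute and a tool call to move; the robot and the scene stay as the last step left them, time stands still between calls to the robot, and variables do not carry over. Pictures are saved under pics/ and viewed, at most 10 in all, crops included, and the job is handed in when it is done.

Besides the shell and the picture viewer there is one more tool, called after "Request:" as name(argument=value, ...) on one line, values as JSON. servo_tool: Moves the arm, as the interface text tells. Its arguments: {"type":"object","properties":{"plan":{"type":"array"},"hand":{"type":"number"},"grip_force":{"type":"number"}},"required":["plan"]}

```bash
mkdir -p pics; cat > h.py <<'E'
import numpy as np, cv2
from rig import *
def cal(n):
    c=calibration(n);R=cv2.Rodrigues(np.array(c["rvec"],float))[0];return np.array(c["mtx"],float),R,np.array(c["tvec"],float).ravel()
def ray(n,uv,z):
    K,R,t=cal(n);d=R.T@np.linalg.inv(K)@np.array([uv[0],uv[1],1.]);o=-R.T@t
    return o+d*(z-o[2])/d[2]
def proj(n,p):
    K,R,t=cal(n);q=K@(R@np.array(p,float)+t);return q[:2]/q[2]
def save(im,f,s=1):
    cv2.imwrite(f,cv2.resize(cv2.cvtColor(im,cv2.COLOR_RGB2BGR),None,fx=s,fy=s,interpolation=cv2.INTER_CUBIC))
E
python3 - <<'E'
from h import *
for n in("top","side"):
    save(camera(n),f"pics/{n}0.png",1.5);K,R,t=cal(n);print(n,-R.T@t,K[0,0])
s=get_state();print(s["tcp_rot"],s["t"],s["force"])
E
```

```text
top [0.4955384  0.00942941 1.04945623] 410.970420233674
side [0.30025266 0.76434172 0.99930043] 402.9865957603552
[ 9.82396233e-01  1.86807154e-01 -3.83288454e-05 -8.52387418e-04] 0.1 [-0.30684822 -0.73504093  0.09173594]
```

View pics/top0.png

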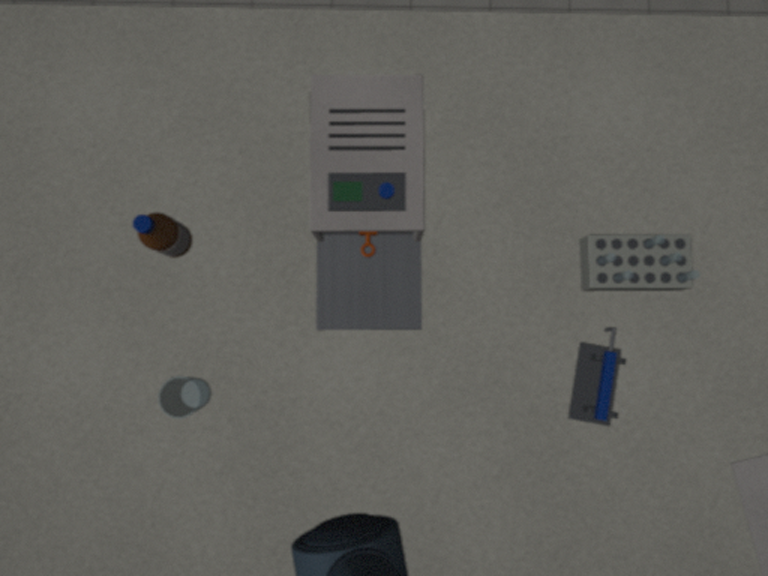

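View pics/side0.png

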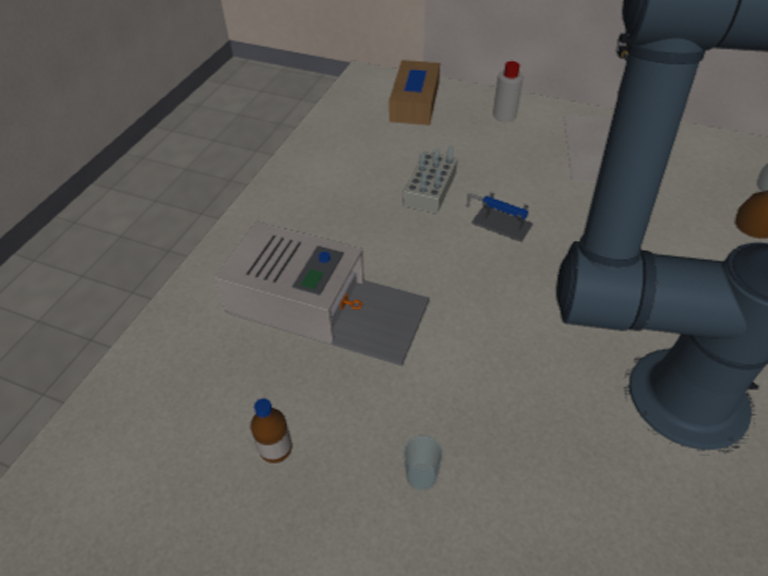

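The top view shows the ring at about (369,247), the blue handle at about (606,386) with its prong end at about (611,329), and the apron spanning 317–421 in columns (all ×1.5). The side view shows the hook in its rest, with the prong pointing towards the cabinet side.

```bash
python3 - <<'E'
from h import *
im=camera("top");hsv=cv2.cvtColor(im,cv2.COLOR_RGB2HSV)
b=cv2.inRange(hsv,(105,120,50),(130,255,255));b[:,:380]=0
c=max(cv2.findContours(b,0,2)[0],key=cv2.contourArea);r=cv2.minAreaRect(c);bp=cv2.boxPoints(r)
P=np.array([ray("top",p,.063)[:2] for p in bp]);print("handle",r,P.mean(0))
e=[P[1]-P[0],P[2]-P[1]];e.sort(key=np.linalg.norm);v=e[1]*np.sign(e[1][0]);print("size",[np.linalg.norm(x) for x in e],"yaw",np.arctan2(v[1],v[0]))
o=cv2.inRange(hsv,(3,130,60),(20,255,255));o[:,:200]=0;o[:,300:]=0
ys,xs=np.nonzero(o);print("orange",xs.min(),xs.max(),ys.min(),ys.max())
f=[c for c in cv2.findContours(o,cv2.RETR_CCOMP,2)[0]]
for c in f: print(cv2.boundingRect(c),cv2.contourArea(c))
ym=ys.max(); 
ring=o.copy(); sc=np.linalg.norm(ray("top",(246,165),.036)[:2]-ray("top",(247,165),.036)[:2]);print("mm/px",sc)
w=[(y,xs[ys==y].min(),xs[ys==y].max()) for y in range(ys.min(),ym+1)];print(w)
# cabinet front & apron edges
for p in[(313,233),(424,233)]: print("front top",ray("top",np.array(p)/1.5,.112))
for p in[(318,328),(421.5,328),(318,240),(421,240)]: print("apron",ray("top",np.array(p)/1.5,.012))
for n in("ring",): pass
sm=camera("side");hs=cv2.cvtColor(sm,cv2.COLOR_RGB2HSV)
b=cv2.inRange(hs,(105,120,50),(130,255,255));b[:115]=0;b[160:]=0;b[:,:300]=0
m=cv2.moments(b,True);uv=(m["m10"]/m["m00"],m["m01"]/m["m00"]);print("side handle",uv,ray("side",uv,.058))
save(im[145:185,220:280],"pics/ring.png",10);save(im[210:290,375:425],"pics/hook.png",7)
E
```

```text
handle ((403.3294677734375, 256.62567138671875), (8.508944511413574, 45.8404426574707), 8.615649223327637) [ 0.44239239 -0.33762371]
size [np.float64(0.020227209531275537), np.float64(0.10851093044210104)] yaw -0.1655244518498698
orange 240 250 154 170
(240, 154, 11, 17) 78.5
(242, 163, 7, 7) 29.5
mm/px 0.002492536898064143
[(154, np.int64(241), np.int64(249)), (155, np.int64(240), np.int64(250)), (156, np.int64(241), np.int64(249)), (157, np.int64(244), np.int64(246)), (158, np.int64(244), np.int64(246)), (159, np.int64(244), np.int64(246)), (160, np.int64(244), np.int64(246)), (161, np.int64(244), np.int64(246)), (162, np.int64(243), np.int64(246)), (163, np.int64(242), np.int64(248)), (164, np.int64(242), np.int64(248)), (165, np.int64(241), np.int64(249)), (166, np.int64(241), np.int64(249)), (167, np.int64(241), np.int64(249)), (168, np.int64(241), np.int64(248)), (169, np.int64(242), np.int64(248)), (170, np.int64(243), np.int64(247))]
front top [0.66891618 0.12583343 0.112     ]
front top [ 0.67185695 -0.0451321   0.112     ]
apron [0.52588303 0.12528952 0.012     ]
apron [ 0.52886756 -0.04862402  0.012     ]
apron [0.67548562 0.12939675 0.012     ]
apron [ 0.6785018 -0.0459837  0.012    ]
side handle (336.32402234636874, 137.7877094972067) [ 0.44180733 -0.3413479   0.058     ]
```

View pics/ring.png

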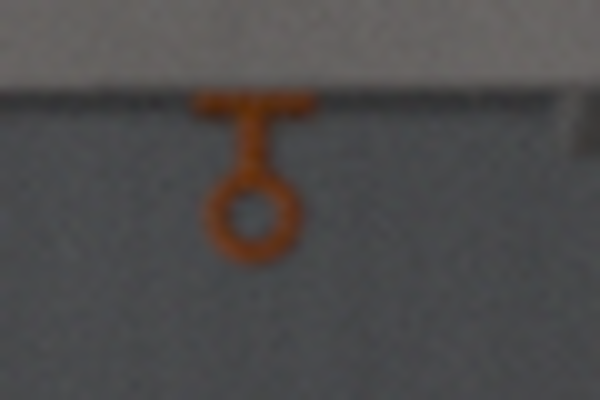

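View pics/hook.png

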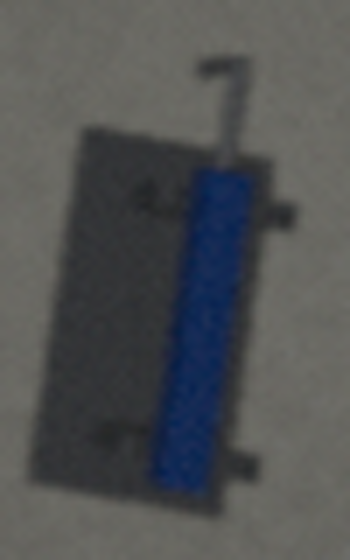

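The ring is clear with its hole centred near (245,166.4) in the original image. The hook lies in its forks, with the shaft bend near (409.3,218.9).

```bash
python3 - <<'E'
from h import *
print("ring",ray("top",(244.95,166.3),.036)); print("bend",ray("top",(408.8,218.6),.0575))
print("pred", .442+.092*np.cos(-.1655), -.340+.092*np.sin(-.1655))
sm=camera("side");hs=cv2.cvtColor(sm,cv2.COLOR_RGB2HSV);o=cv2.inRange(hs,(3,150,70),(20,255,255));o[:190]=0;o[215:]=0;o[:,:215]=0;o[:,250:]=0
ys,xs=np.nonzero(o);print(xs.min(),xs.max(),ys.min(),ys.max());print("pred ring side",proj("side",ray("top",(244.95,166.3),.036)))
print(get_state()["t"])
E
```

```text
ring [0.65685417 0.04409464 0.036     ]
bend [ 0.53285247 -0.35410926  0.0575    ]
pred 0.5327429217411424 -0.3551565878046778
227 240 196 205
pred ring side [237.20856392 203.77928273]
0.25
```

Request:
servo_tool(plan=[[[0.0226,0.0295,0,0,0,-0.0601],[0.0226,0.0295,0,0,0,-0.0601],[0.0226,0.0295,0,0,0,-0.0601],[0.0226,0.0295,0,0,0,-0.0601],[0.0226,0.0295,0,0,0,-0.0601],[0.0226,0.0295,0,0,0,-0.0601],[0.0226,0.0295,0,0,0,-0.0601],[0.0226,0.0295,0,0,0,-0.0601],[0.0226,0.0295,0,0,0,-0.0601],[0,0,0,0,0,0]]], hand=1)

```text
t: 1.08
tcp_pos: [0.4447, -0.3345, 0.1796]
tcp_rot: [0.997, -0.08, 0.0, -0.001]
force: [0.1, -0.2, -0.7]
grip_width: 0.998
grasp_force: 0.0
```

Request:
servo_tool(plan=[[[0,0,-0.027,0,0,0],[0,0,-0.027,0,0,0],[0,0,-0.027,0,0,0],[0,0,-0.017,0,0,0],[0,0,0,0,0,0]]])

```text
t: 1.5
tcp_pos: [0.4393, -0.3369, 0.0772]
tcp_rot: [0.997, -0.082, -0.003, -0.003]
force: [-0.4, 0.8, 0.8]
grip_width: 1.0
grasp_force: 0.0
```

Request:
servo_tool(plan=[[[0.001,0,-0.018,0,0,0],[0,0,-0.018,0,0,0],[0,0,0,0,0,0],[0,0,0,0,0,0]]])

```text
t: 1.83
tcp_pos: [0.4428, -0.3394, 0.0461]
tcp_rot: [0.997, -0.082, -0.0, -0.0]
force: [-0.2, -0.3, -0.2]
grip_width: 1.002
grasp_force: 0.0
```

Request:
servo_tool(plan=[[[0,0,0,0,0,0],[0,0,0,0,0,0],[0,0,0,0,0,0],[0,0,0,0,0,0],[0,0,0,0,0,0],[0,0,0,0,0,0],[0,0,0,0,0,0],[0,0,0,0,0,0]]], hand=0, grip_force=50)

```text
t: 2.5
tcp_pos: [0.443, -0.3391, 0.0457]
tcp_rot: [0.997, -0.082, 0.0, -0.0]
force: [-0.7, 0.2, -0.1]
grip_width: 0.469
grasp_force: 0.0
```

Request:
servo_tool(plan=[[[0,0,0,0,0,0],[0,0,0,0,0,0],[0,0,0,0,0,0],[0,0,0,0,0,0],[0,0,0,0,0,0],[0,0,0,0,0,0],[0,0,0,0,0,0],[0,0,0,0,0,0]]])

```text
t: 3.17
tcp_pos: [0.443, -0.3392, 0.0457]
tcp_rot: [0.997, -0.082, 0.0, -0.0]
force: [-0.6, -0.4, -0.2]
grip_width: 0.005
grasp_force: 0.0
```

```bash
python3 - <<'E'
from h import *
a=camera("side")[90:190,280:400];b=camera("top")[200:300,345:465]
save(np.hstack([a,b]),"pics/miss.png",3.3);s=get_state();print(s["tcp_rot"],s["tcp_pos"],s["grip_width"],s["joints"])
E
```

```text
[ 9.96594549e-01 -8.24578954e-02 -1.23028900e-05 -4.95882459e-06] [ 0.44295559 -0.33915246  0.04563371] 0.00526239254427272 [-8.56671785e-01  1.94643570e-01  1.88282378e+00 -1.15626439e-05
  1.06414983e+00  8.79233403e-01]
```

View pics/miss.png

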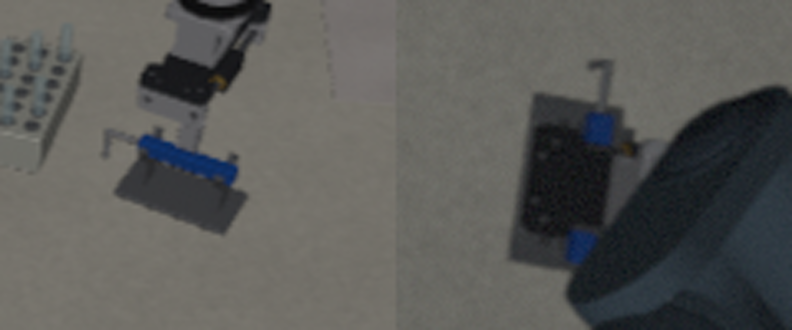

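```bash
python3 - <<'E'
from h import *
im=camera("side")
p=get_state()["tcp_pos"]
for q in[p,p+[0,0,-.011],[.442,-.340,.054]]: print(proj("side",q),(proj("side",q)-[305,95])*10)
save(im[95:155,305:375],"pics/miss2.png",10)
E
```

```text
[335.3602316  140.74876705] [303.60231601 457.48767052]
[334.93824205 143.0880783 ] [299.38242051 480.88078304]
[336.02002456 138.87724125] [310.2002456  438.77241246]
```

View pics/miss2.png

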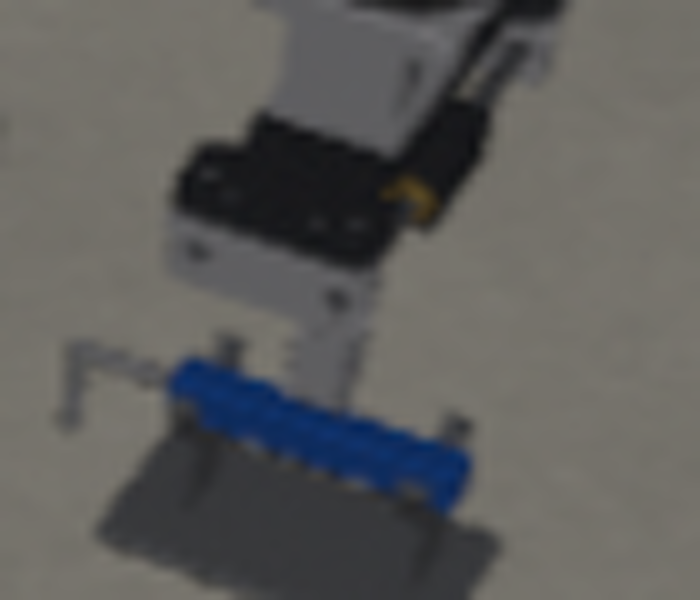

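The close-up shows the closed finger ending at the handle's upper edge at about (325,405). It should be at (300,480), so the gripper sits above or behind the handle. I'll check the reported pose against the picture.

```bash
python3 - <<'E'
from h import *
f=lambda n,q,o,s:np.round((proj(n,q)-o)*s)
y=-.1645;ex=np.array([np.cos(y),np.sin(y),0]);ey=np.array([-np.sin(y),np.cos(y),0]);p=np.array(get_state()["tcp_pos"])
for dz in(.086,.12):
  for a in(-.0375,.0375):
    for b in (.0885,-.0885):
      q=p+ex*a+ey*b+[0,0,dz];print(dz,a,b,"side",f("side",q,[305,95],10),"top",f("top",q,[345,200],3.3)+[396,0])
print("finger tips at y0",f("side",p+[0,0,-.011],[305,95],10),f("side",p+[0,0,.06],[305,95],10))
E
```

```text
0.086 -0.0375 0.0885 side [338. 453.] top [488. 223.]
0.086 -0.0375 -0.0885 side [541. 159.] top [750. 272.]
0.086 0.0375 0.0885 side [125. 377.] top [505. 113.]
0.086 0.0375 -0.0885 side [339.  94.] top [766. 160.]
0.12 -0.0375 0.0885 side [353. 371.] top [502. 228.]
0.12 -0.0375 -0.0885 side [559.  78.] top [775. 279.]
0.12 0.0375 0.0885 side [136. 295.] top [520. 113.]
0.12 0.0375 -0.0885 side [353.  13.] top [791. 163.]
finger tips at y0 [299. 481.] [328. 325.]
```

Request:
servo_tool(plan=[[[0,0,0,0,0,0],[0,0,0,0,0,0],[0,0,0,0,0,0],[0,0,0,0,0,0],[0,0,0,0,0,0],[0,0,0,0,0,0],[0,0,0,0,0,0],[0,0,0,0,0,0],[0,0,0,0,0,0],[0,0,0,0,0,0]]], hand=1)

```text
t: 4.15
tcp_pos: [0.443, -0.3392, 0.0457]
tcp_rot: [0.997, -0.082, 0.0, 0.0]
force: [-0.3, -0.1, -0.3]
grip_width: 0.681
grasp_force: 0.0
```

```bash
python3 - <<'E'
from h import *
a=camera("side")[90:160,300:380];b=camera("top")[200:270,375:455]
save(np.hstack([a,b]),"pics/open.png",5)
s=get_state();print(s["tcp_pos"],s["grip_width"])
E
```

```text
[ 0.44294677 -0.33911141  0.04561945] 0.7635734996566065
```

View pics/open.png

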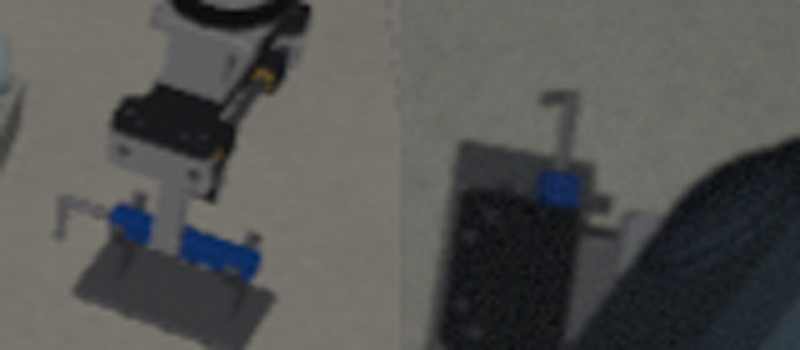

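The open near finger crosses in front of the handle and ends at about (334,140) in the original image. It should end near row 151, so the tips are really about 40–45 mm higher than reported. I'll lower carefully while watching the force.

Request:
servo_tool(plan=[[[0,0,-0.01,0,0,0],[0,0,-0.01,0,0,0],[0,0,0,0,0,0],[0,0,0,0,0,0]]])

```text
t: 4.58
tcp_pos: [0.4422, -0.3382, 0.0242]
tcp_rot: [0.997, -0.082, -0.001, -0.001]
force: [-0.7, 0.9, 0.9]
grip_width: 0.998
grasp_force: 0.0
```

```bash
python3 - <<'E'
from h import *
s=get_state();print(s["tcp_pos"],s["force"],s["grip_width"])
a=camera("side")[100:170,300:380];b=camera("top")[200:270,375:455]
save(np.hstack([a,b]),"pics/open2.png",5)
E
```

```text
[ 0.44217558 -0.33823163  0.02415458] [-0.69116152  0.87591694  0.91746403] 0.9975006436328706
```

View pics/open2.png

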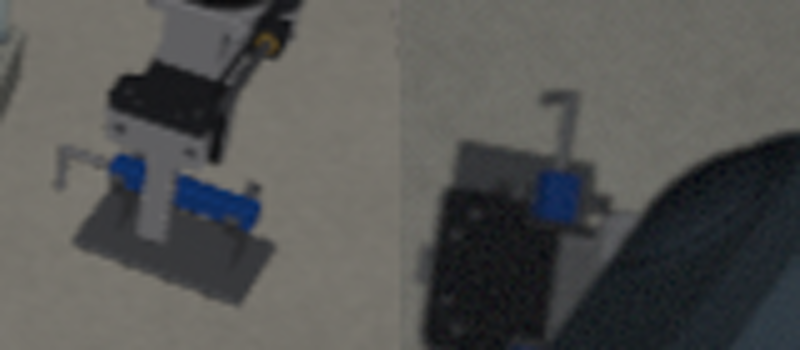

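The near fingertip's lower end is at about (330,148.4) in the original image, now in front of the handle.

```bash
python3 - <<'E'
from h import *
for z in(.013,.03,.045,.055,.065): print(z,[np.round(proj("side",(.4505,y,z)),1) for y in(-.291,-.279)], np.round(ray("side",(330,148.4),z),4))
E
```

```text
0.013 [array([328.7, 155.8]), array([327.8, 158. ])] [ 0.4558 -0.3299  0.013 ]
0.03 [array([329.3, 152.2]), array([328.4, 154.4])] [ 0.4531 -0.3111  0.03  ]
0.045 [array([329.8, 149. ]), array([328.9, 151.3])] [ 0.4507 -0.2944  0.045 ]
0.055 [array([330.2, 146.9]), array([329.3, 149.1])] [ 0.4491 -0.2833  0.055 ]
0.065 [array([330.5, 144.7]), array([329.7, 146.9])] [ 0.4476 -0.2722  0.065 ]
```

Request:
servo_tool(plan=[[[0,0,-0.008,0,0,0],[0,0,-0.006,0,0,0],[0,0,0,0,0,0],[0,0,0,0,0,0]]])

```text
t: 5.02
tcp_pos: [0.4426, -0.3387, 0.011]
tcp_rot: [0.997, -0.082, -0.0, -0.0]
force: [-0.3, 0.9, -0.5]
grip_width: 0.999
grasp_force: 0.0
```

Request:
servo_tool(plan=[[[0,0,0,0,0,0],[0,0,0,0,0,0],[0,0,0,0,0,0],[0,0,0,0,0,0],[0,0,0,0,0,0],[0,0,0,0,0,0],[0,0,0,0,0,0],[0,0,0,0,0,0],[0,0,0,0,0,0],[0,0,0,0,0,0]]], hand=0, grip_force=30)

```text
t: 5.85
tcp_pos: [0.443, -0.3392, 0.0117]
tcp_rot: [0.997, -0.082, 0.0, 0.0]
force: [-0.0, -0.5, -0.2]
grip_width: 0.328
grasp_force: 0.0
```

Request:
servo_tool(plan=[[[0,0,0,0,0,0],[0,0,0,0,0,0],[0,0,0,0,0,0],[0,0,0,0,0,0]]])

```text
t: 6.18
tcp_pos: [0.4431, -0.3402, 0.012]
tcp_rot: [0.997, -0.082, 0.0, 0.001]
force: [-0.9, -3.9, -1.0]
grip_width: 0.167
grasp_force: 30.0
```

Request:
servo_tool(plan=[[[0,0,0,0,0,0],[0,0,0.01,0,0,0],[0,0,0.02,0,0,0],[0,0,0.03,0,0,0],[0,0,0,0,0,0]]], grip_force=55)

```text
t: 6.6
tcp_pos: [0.4457, -0.3411, 0.0771]
tcp_rot: [0.997, -0.082, 0.003, 0.002]
force: [1.5, -0.7, -0.5]
grip_width: 0.167
grasp_force: 55.0
```

Request:
servo_tool(plan=[[[0.0081,0.0318,0,0,0,0.0155],[0.0081,0.0318,0,0,0,0.0155],[0.0081,0.0318,0,0,0,0.0155],[0.0081,0.0318,0,0,0,0.0155],[0.0081,0.0318,0,0,0,0.0155],[0.0081,0.0318,0,0,0,0.0155]]])

```text
t: 7.1
tcp_pos: [0.491, -0.1458, 0.0708]
tcp_rot: [0.999, -0.036, -0.001, -0.001]
force: [1.0, 0.1, -0.9]
grip_width: 0.167
grasp_force: 55.0
```

Request:
servo_tool(plan=[[[0.0081,0.0318,0,0,0,0.0155],[0.0081,0.0318,0,0,0,0.0155],[0.0081,0.0318,0,0,0,0.0155],[0.0081,0.0318,0,0,0,0.0155],[0.0081,0.0318,0,0,0,0.0155],[0.0081,0.0318,0,0,0,0.0155],[0,0,0,0,0,0],[0,0,0,0,0,0],[0,0,0,0,0,0]]])

```text
t: 7.85
tcp_pos: [0.5394, 0.0427, 0.0709]
tcp_rot: [1.0, 0.011, -0.001, -0.0]
force: [0.6, -0.1, -1.8]
grip_width: 0.165
grasp_force: 55.0
```

```bash
python3 - <<'E'
from h import *
a=camera("side")[150:225,205:295];b=camera("top")[150:225,200:290]
save(np.hstack([a,b]),"pics/hover.png",4.4)
np.save("hover.npy",[camera("side"),camera("top")])
s=get_state();print(s["tcp_pos"],s["tcp_rot"],s["force"],s["grip_width"],s["t"])
E
```

```text
[0.53990209 0.04151117 0.07149665] [ 9.99954505e-01  9.53623168e-03 -2.03643406e-04 -8.25950064e-05] [ 0.24746787  0.19651717 -0.65776073] 0.16564676859540944 8.05
```

View pics/hover.png

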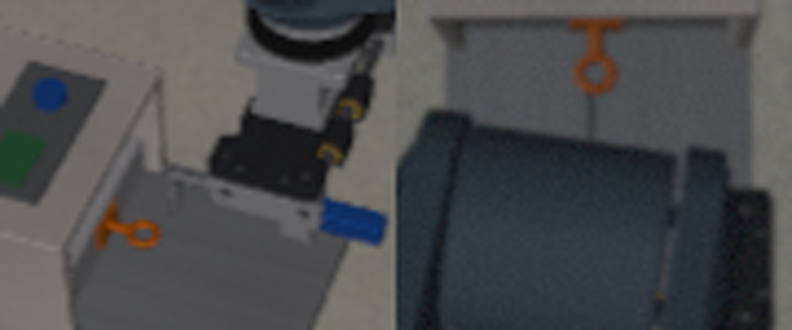

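The side crop shows the prong tip at about (172,212) and the ring centre at (145,233), both ×4.4. The top crop shows the shaft end at about (592,95), in line with the ring at (596,72).

```bash
python3 - <<'E'
from h import *
sd,tp=np.load("hover.npy")
o=cv2.inRange(cv2.cvtColor(sd,cv2.COLOR_RGB2HSV),(3,150,70),(20,255,255))[190:215,215:250]
c,hier=cv2.findContours(o,cv2.RETR_CCOMP,2)
for k,h in zip(c,hier[0]):
    x,y,w,hh=cv2.boundingRect(k);print("side",(x+215,y+190,w,hh),h[3])
print("ring side z.036",ray("side",(237.5,202.5),.036),"top",ray("top",(244.95,166.3),.036))
for z in(.070,.076,.082): print("tip side",z,ray("side",(243.7,197.9),z))
for z in (.118,): print("bend top",ray("top",(244.2,171.2),z))
g=cv2.cvtColor(sd,cv2.COLOR_RGB2GRAY)[184:206,238:254];print(g)
g=cv2.cvtColor(tp,cv2.COLOR_RGB2GRAY)[164:180,238:252];print(g)
E
```

```text
side (227, 196, 14, 10) -1
side (234, 201, 7, 5) 0
ring side z.036 [0.65804817 0.03900295 0.036     ] top [0.65685417 0.04409464 0.036     ]
tip side 0.07 [0.6349841  0.04112566 0.07      ]
tip side 0.076 [0.63282292 0.04579508 0.076     ]
tip side 0.082 [0.63066173 0.05046451 0.082     ]
bend top [0.63244772 0.04277823 0.118     ]
[[112 117 118  94  91 109 113 113 113 113 114 113 113 113  90  47]
 [109 119 119  95  88 108 114 114 113 114 115 113 111 109  76  26]
 [108 119 120  95  74  99 112 111 113 115 117 116 114 101  64  24]
 [108 119 120  98  75  80  83  93 104 109 113 114 115 102  64  27]
 [ 96 109 114  98  80  76  74  74  69  76  87  95 105  98  64  24]
 [ 75  77  82  80  76  85  91  91  90  82  72  69  76  83  69  48]
 [ 77  77  77  77  76  76  79  84  89  89  89  91  91  89  95  92]
 [ 77  78  77  76  76  78  80  67  64  73  78  87  90  92  96  99]
 [ 77  77  77  77  77  79  81  68  69  77  77  70  70  75  87  98]
 [ 78  78  77  77  77  75  78  71  71  76  76  77  76  77  80  92]
 [ 78  78  77  78  78  75  78  72  72  77  76  77  76  76  73  88]
 [ 77  77  78  78  78  74  78
[... 729 characters left out ...]
63 66 71 75 72 66 75 79]
 [78 80 78 71 65 70 74 76 80 76 75 63 66 78]
 [80 83 83 73 64 72 79 79 79 79 72 65 68 74]
 [85 78 80 72 67 71 76 80 78 74 72 65 70 79]
 [83 79 82 76 70 66 71 75 72 71 67 63 72 77]
 [82 82 82 82 77 71 67 67 66 63 63 66 76 82]
 [82 82 82 81 79 73 67 64 65 64 69 74 79 82]
 [82 81 79 80 78 66 61 62 65 72 78 79 80 80]
 [79 83 80 78 78 74 61 68 76 77 81 79 81 79]
 [81 82 79 80 82 75 65 67 77 82 79 79 83 79]
 [79 80 82 78 82 74 57 64 77 80 78 79 80 82]
 [83 81 79 79 79 76 63 65 76 80 79 79 81 80]
 [81 80 82 78 82 77 65 69 77 81 80 80 80 81]
 [82 81 81 77 80 77 68 71 76 80 79 81 84 82]
 [82 80 81 80 81 77 67 71 79 78 79 78 84 81]
 [83 83 82 80 83 78 66 70 79 82 81 80 81 81]]
```

Request:
servo_tool(plan=[[[0.0135,0.0005,0,0,0,0],[0.0135,0.0005,0,0,0,0],[0,0,-0.01,0,0,0],[0,0,-0.01,0,0,0],[0,0,-0.009,0,0,0],[0,0,0,0,0,0],[0,0,0,0,0,0],[0,0,0,0,0,0]]])

```text
t: 8.72
tcp_pos: [0.5667, 0.0434, 0.0424]
tcp_rot: [1.0, 0.01, -0.0, -0.0]
force: [-0.2, 0.1, -2.0]
grip_width: 0.168
grasp_force: 55.0
```

```bash
python3 - <<'E'
from h import *
A=camera("side");B=camera("top")
a=A[180:220,215:255];b=B[150:190,225:265]
save(np.hstack([a,b]),"pics/above.png",9.5)
for q in [(.657,.0435,.036),(.657,.0435,.047)]: print((proj("side",q)-[215,180]+.5)*9.5,(proj("top",q)-[225,150]+.5)*9.5+[380,0])
s=get_state();print(s["tcp_pos"],s["tcp_rot"],s["force"],s["t"])
E
```

```text
[216.03755965 229.22506367] [576.55275575 159.08845185]
[214.49757601 207.59438314] [575.26297183 152.38177785]
[0.56739219 0.0434326  0.04313806] [9.99945127e-01 1.04676642e-02 4.10299710e-04 5.31318495e-05] [ 0.10675534  0.67561704 -2.05485692] 8.8167
```

View pics/above.png

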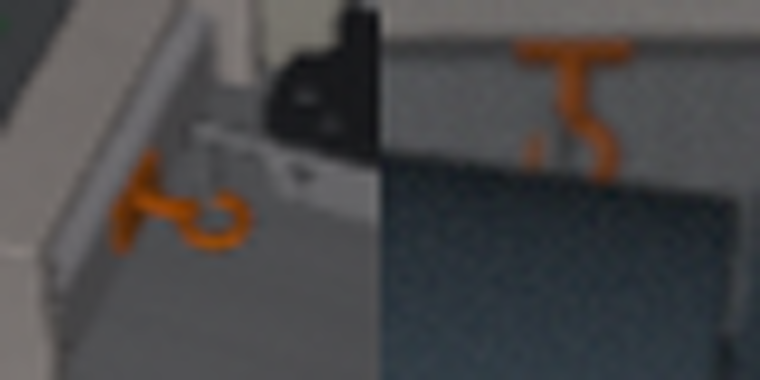

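The side crop shows the prong at about x=210, just reaching the ring's far arc, with the ring centre at (217,220). The top crop shows the shaft at about x=563 covering the ring's left half, with the ring centre at (573,159). I'll check the fine alignment numerically.

```bash
python3 - <<'E'
from h import *
A=camera("side").astype(int);B=camera("top").astype(int)
print("top R-B rows157-169 cols 238-253");print((B[...,0]-B[...,2])[156:169,238:253]);print(B[156:169,238:253].mean(2).astype(int))
print("side R-B rows 192-207 cols 231-243");print((A[...,0]-A[...,2])[190:208,231:244]);print(A[190:208,231:244].mean(2).astype(int))
y=.02
for d in (-.004,-.002,0,.002,.004):
  t=np.array([.657+d,.0435,0]); print(d,"side tip",proj("side",t+[0,0,.047]),"bend top front",proj("top",t+[.0035,0,.088]),"shaft back",proj("top",t+[-.02,-.0004,.088]))
E
```

```text
top R-B rows157-169 cols 238-253
[[ 0 15 34 37 38 52 78 86 63 47 36 38 32 15  1]
 [-2  2  6  8  9 35 72 84 51 17  8  8  7  0 -2]
 [-4 -3 -2 -4  1 29 68 87 47  8 -3 -3 -2 -4 -4]
 [-4 -5 -4 -5 -1 26 70 82 45  7 -5 -6 -3 -4 -4]
 [-4 -4 -3 -6 -2 26 75 80 48  9 -5 -4 -5 -4 -4]
 [-5 -4 -4 -3 -1 22 62 81 54 13 -2 -3 -5 -5 -2]
 [-3 -3 -3 -4 -5  4 37 64 70 42 15 -2 -6 -5 -6]
 [-4 -5  1  7  2  0 19 53 76 77 50 15 -2 -5 -4]
 [-5 -2 15 26 12  1  3 17 36 69 76 39  8 -4 -6]
 [-4  2 29 38 18  1 -2 -4  5 37 71 58 14 -4 -6]
 [-4  5 33 42 14  0 -3 -6 -2 24 67 61 18 -1 -5]
 [-6  4 26 25  6 -1 -5 -3  0 29 65 56 12 -4 -6]
 [-8 -3  4  3 -2 -5 -5 -5  2 30 50 34  5 -4 -2]]
[[69 62 53 50 53 56 64 58 53 47 54 53 54 62 70]
 [78 73 71 70 69 65 69 61 55 60 68 67 70 75 78]
 [80 81 79 79 77 76 71 59 60 69 77 78 82 79 82]
 [81 82 82 79 81 74 70 63 60 72 82 81 79 81 80]
 [80 83 81 81 80 74 68 66 60 70 77 83 81 81 78]
 [80 83 81 82 74 72 68 58 56 65 77 80 83 81 79]
 [80 82 80 77 78 70 63 59 53 64 72 77 81 81 81]
 [82 83 80 76 77 71 58 58 65 66 67 73 81 80 82]
 [82 81 82 74 77 71 57 62 71 69 68 67 77 79 81]
 [83 84 78
[... 2122 characters left out ...]
  73  78  78  79  79]
 [ 78  77  77  77  77  78  78  78  77  78  78  78  78]]
-0.004 side tip [238.26893364 201.70648021] bend top front [244.51675167 162.97769418] shaft back [244.48562037 172.82415002]
-0.002 side tip [237.67356467 201.52918634] bend top front [244.53377904 162.14197076] shaft back [244.50269173 171.98468544]
0 side tip [237.07869221 201.35204033] bend top front [244.55079994 161.3065645 ] shaft back [244.51975659 171.14554016]
0.002 side tip [236.48431565 201.17504199] bend top front [244.56781439 160.47147521] shaft back [244.53681496 170.30671398]
0.004 side tip [235.89043437 200.99819114] bend top front [244.58482239 159.63670272] shaft back [244.55386685 169.46820672]
```

Request:
servo_tool(plan=[[[-0.0005,-0.0006,0,0,0,0],[0,0,-0.004,0,0,0],[0,0,-0.004,0,0,0],[0,0,-0.003,0,0,0],[0,0,0,0,0,0],[0,0,0,0,0,0]]])

```text
t: 9.42
tcp_pos: [0.5663, 0.0429, 0.0312]
tcp_rot: [1.0, 0.01, -0.0, -0.0]
force: [-0.2, 0.4, -1.7]
grip_width: 0.166
grasp_force: 55.0
```

Request:
servo_tool(plan=[[[0,0,-0.003,0,0,0],[0,0,-0.003,0,0,0],[0,0,0,0,0,0],[0,0,0,0,0,0]]])

```text
t: 9.75
tcp_pos: [0.5664, 0.0429, 0.0254]
tcp_rot: [1.0, 0.01, -0.0, -0.0]
force: [-0.6, 0.8, -1.0]
grip_width: 0.16
grasp_force: 55.0
```

Request:
servo_tool(plan=[[[0,0,-0.003,0,0,0],[0,0,-0.003,0,0,0],[0,0,0,0,0,0],[0,0,0,0,0,0]]])

```text
t: 10.08
tcp_pos: [0.5664, 0.0429, 0.0194]
tcp_rot: [1.0, 0.01, -0.0, -0.0]
force: [-0.2, -0.6, -1.6]
grip_width: 0.165
grasp_force: 55.0
```

Request:
servo_tool(plan=[[[-0.003,0,0,0,0,0],[-0.003,0,0,0,0,0],[-0.003,-0.0001,0,0,0,0],[-0.003,-0.0001,0,0,0,0],[-0.003,-0.0001,0,0,0,0],[0,0,0,0,0,0],[0,0,0,0,0,0]]])

```text
t: 10.67
tcp_pos: [0.5513, 0.0425, 0.0198]
tcp_rot: [1.0, 0.01, -0.0, 0.0]
force: [-0.1, 0.5, -1.1]
grip_width: 0.166
grasp_force: 55.0
```

```bash
cat >> h.py <<'E'
def ring():
    A=camera("side").astype(int);m=(A[...,0]-A[...,2]>45).astype(np.uint8);m[:185]=0;m[260:]=0;m[:,:215]=0;m[:,320:]=0
    ys,xs=np.nonzero(m);return xs.min(),xs.max(),ys.min(),ys.max(),len(xs),ray("side",(xs.max()-3.2,ys.max()-2.3),.036)
E
python3 -c "
from h import *
print(ring())"
```

```text
(np.int64(230), np.int64(281), np.int64(185), np.int64(207), 73, array([0.53789988, 0.00252999, 0.036     ]))
```

Request:
servo_tool(plan=[[[-0.003,-0.0001,0,0,0,0],[-0.003,0,0,0,0,0],[-0.003,-0.0001,0,0,0,0],[-0.003,0,0,0,0,0],[-0.003,-0.0001,0,0,0,0],[-0.003,0,0,0,0,0],[-0.003,-0.0001,0,0,0,0],[-0.003,-0.0001,0,0,0,0],[-0.003,-0.0001,0,0,0,0]]])

```text
t: 11.47
tcp_pos: [0.5244, 0.042, 0.0197]
tcp_rot: [1.0, 0.01, 0.0, -0.0]
force: [1.9, -0.5, -0.7]
grip_width: 0.161
grasp_force: 55.0
```

Request:
servo_tool(plan=[[[-0.003,-0.0001,0,0,0,0],[-0.003,0,0,0,0,0],[-0.003,-0.0001,0,0,0,0],[-0.003,0,0,0,0,0],[-0.003,-0.0001,0,0,0,0],[-0.003,0,0,0,0,0],[-0.003,-0.0001,0,0,0,0],[-0.003,-0.0001,0,0,0,0],[-0.002,-0.0001,0,0,0,0]]])

```text
t: 12.22
tcp_pos: [0.4983, 0.0414, 0.0196]
tcp_rot: [1.0, 0.01, -0.0, 0.0]
force: [2.7, 0.0, -0.7]
grip_width: 0.16
grasp_force: 55.0
```

```bash
python3 -c "
from h import *
A=camera('side').astype(int);m=(A[...,0]-A[...,2]>60);ys,xs=np.nonzero(m[185:240,225:275]);print(sorted(set(zip(xs+225,ys+185)))[::3]);s=get_state();print(s['tcp_pos'],s['force'])"
```

```text
[(np.int64(230), np.int64(194)), (np.int64(233), np.int64(194)), (np.int64(246), np.int64(210)), (np.int64(247), np.int64(207)), (np.int64(247), np.int64(210)), (np.int64(248), np.int64(205)), (np.int64(248), np.int64(208)), (np.int64(249), np.int64(204)), (np.int64(249), np.int64(207)), (np.int64(250), np.int64(207)), (np.int64(251), np.int64(208)), (np.int64(253), np.int64(207)), (np.int64(254), np.int64(207)), (np.int64(254), np.int64(210)), (np.int64(255), np.int64(207)), (np.int64(256), np.int64(206)), (np.int64(258), np.int64(210)), (np.int64(259), np.int64(208)), (np.int64(259), np.int64(211))]
[0.49804073 0.04139057 0.01958625] [ 2.12806804  0.28763489 -0.4887851 ]
```

Request:
servo_tool(plan=[[[-0.0015,0,0,0,0,0],[-0.0015,0,0,0,0,0],[-0.0015,-0.0001,0,0,0,0],[-0.0015,0,0,0,0,0]]])

```text
t: 12.6
tcp_pos: [0.4926, 0.0412, 0.0197]
tcp_rot: [1.0, 0.01, 0.0, 0.0]
force: [2.7, 1.3, -1.7]
grip_width: 0.166
grasp_force: 55.0
```

Request:
servo_tool(plan=[[[-0.001,0,0,0,0,0],[-0.001,-0.0001,0,0,0,0],[-0.001,0,0,0,0,0]]])

```text
t: 12.85
tcp_pos: [0.4896, 0.0411, 0.0197]
tcp_rot: [1.0, 0.01, 0.0, 0.0]
force: [3.3, -0.1, -1.4]
grip_width: 0.165
grasp_force: 55.0
```

Request:
servo_tool(plan=[[[-0.001,0,0,0,0,0],[-0.001,-0.0001,0,0,0,0],[-0.001,0,0,0,0,0]]])

```text
t: 13.1
tcp_pos: [0.4866, 0.041, 0.0197]
tcp_rot: [1.0, 0.01, 0.0, -0.0]
force: [2.0, -0.5, -1.5]
grip_width: 0.167
grasp_force: 55.0
```

Request:
servo_tool(plan=[[[-0.001,0,0,0,0,0],[-0.001,-0.0001,0,0,0,0],[-0.001,0,0,0,0,0]]])

```text
t: 13.35
tcp_pos: [0.4836, 0.0409, 0.0197]
tcp_rot: [1.0, 0.01, -0.0, 0.0]
force: [2.8, 0.6, -0.7]
grip_width: 0.163
grasp_force: 55.0
```

Request:
servo_tool(plan=[[[-0.001,0,0,0,0,0],[-0.001,-0.0001,0,0,0,0],[-0.001,0,0,0,0,0]]])

```text
t: 13.6
tcp_pos: [0.4806, 0.0409, 0.0197]
tcp_rot: [1.0, 0.01, 0.0, 0.0]
force: [2.1, -0.6, -2.2]
grip_width: 0.167
grasp_force: 55.0
```

Request:
servo_tool(plan=[[[-0.001,0,0,0,0,0],[-0.001,-0.0001,0,0,0,0],[-0.001,0,0,0,0,0]]])

```text
t: 13.85
tcp_pos: [0.4776, 0.0407, 0.0197]
tcp_rot: [1.0, 0.01, 0.0, -0.0]
force: [2.1, -1.3, -1.1]
grip_width: 0.163
grasp_force: 55.0
```

Request:
servo_tool(plan=[[[-0.001,0,0,0,0,0],[-0.001,-0.0001,0,0,0,0],[-0.001,0,0,0,0,0]]])

```text
t: 14.1
tcp_pos: [0.4746, 0.0406, 0.0197]
tcp_rot: [1.0, 0.01, 0.0, -0.0]
force: [2.5, -0.7, -1.3]
grip_width: 0.163
grasp_force: 55.0
```

Request:
servo_tool(plan=[[[-0.001,0,0,0,0,0],[-0.001,-0.0001,0,0,0,0],[-0.001,0,0,0,0,0]]])

```text
t: 14.35
tcp_pos: [0.4715, 0.0406, 0.0196]
tcp_rot: [1.0, 0.01, -0.0, -0.0]
force: [2.9, 0.6, -0.6]
grip_width: 0.166
grasp_force: 55.0
```

Request:
servo_tool(plan=[[[-0.001,0,0,0,0,0],[-0.001,-0.0001,0,0,0,0],[-0.001,0,0,0,0,0]]])

```text
t: 14.6
tcp_pos: [0.4686, 0.0404, 0.0197]
tcp_rot: [1.0, 0.01, 0.0, 0.0]
force: [3.1, 0.0, -0.6]
grip_width: 0.166
grasp_force: 55.0
```

Request:
servo_tool(plan=[[[-0.001,0,0,0,0,0],[-0.001,-0.0001,0,0,0,0],[-0.001,0,0,0,0,0]]])

```text
t: 14.85
tcp_pos: [0.4656, 0.0403, 0.0197]
tcp_rot: [1.0, 0.01, 0.0, 0.0]
force: [2.6, -1.0, -1.0]
grip_width: 0.167
grasp_force: 55.0
```

Request:
servo_tool(plan=[[[-0.001,0,0,0,0,0],[-0.001,-0.0001,0,0,0,0],[-0.001,0,0,0,0,0]]])

```text
t: 15.1
tcp_pos: [0.4626, 0.0402, 0.0197]
tcp_rot: [1.0, 0.01, 0.0, 0.0]
force: [1.6, -0.3, -2.0]
grip_width: 0.165
grasp_force: 55.0
```

Request:
servo_tool(plan=[[[-0.001,0,0,0,0,0],[-0.001,-0.0001,0,0,0,0],[-0.001,0,0,0,0,0]]])

```text
t: 15.35
tcp_pos: [0.4614, 0.04, 0.0202]
tcp_rot: [1.0, 0.01, 0.002, 0.0]
force: [8.2, 0.5, -4.7]
grip_width: 0.163
grasp_force: 55.0
```

Contact: the force rose to 8 N. I'll hold here.

Request:
servo_tool(plan=[[[0,0,0,0,0,0],[0,0,0,0,0,0],[0,0,0,0,0,0]]])

```text
t: 15.6
tcp_pos: [0.4614, 0.04, 0.0203]
tcp_rot: [1.0, 0.01, 0.002, 0.0]
force: [7.5, 1.0, -3.9]
grip_width: 0.168
grasp_force: 55.0
```

Request:
servo_tool(plan=[[[-0.0004,0,0,0,0,0],[0,0,0,0,0,0],[0,0,0,0,0,0],[0,0,0,0,0,0],[0,0,0,0,0,0],[0,0,0,0,0,0]]])

```text
t: 16.1
tcp_pos: [0.4614, 0.0399, 0.0204]
tcp_rot: [1.0, 0.01, 0.003, 0.0]
force: [8.3, 0.7, -4.1]
grip_width: 0.16
grasp_force: 55.0
```

Request:
servo_tool(plan=[[[0.001,0,0,0,0,0],[0.001,0,0,0,0,0],[0.001,0,0,0,0,0],[0.001,0,0,0,0,0],[0.001,0,0,0,0,0],[0,0,0,0,0,0],[0,0,0,0,0,0],[0,0,0,0,0,0]]])

```text
t: 16.77
tcp_pos: [0.4639, 0.0402, 0.0195]
tcp_rot: [1.0, 0.01, -0.0, -0.0]
force: [0.2, -0.1, -1.4]
grip_width: 0.164
grasp_force: 55.0
```

Request:
servo_tool(plan=[[[0.0008,0,0,0,0,0],[0,0,0.004,0,0,0],[0,0,0.004,0,0,0],[0,0,0.004,0,0,0],[0,0,0,0,0,0]]])

```text
t: 17.18
tcp_pos: [0.466, 0.04, 0.0329]
tcp_rot: [1.0, 0.01, 0.001, 0.0]
force: [1.1, -0.1, -0.8]
grip_width: 0.163
grasp_force: 55.0
```

Request:
servo_tool(plan=[[[0,0,0.005,0,0,0],[0,0,0.008,0,0,0],[0,0,0.012,0,0,0],[0,0,0.014,0,0,0],[0,0,0,0,0,0],[0,0,0,0,0,0]]])

```text
t: 17.68
tcp_pos: [0.4659, 0.04, 0.0717]
tcp_rot: [1.0, 0.01, 0.001, 0.0]
force: [-0.1, -0.6, -1.4]
grip_width: 0.167
grasp_force: 55.0
```

```bash
python3 -c "
from h import *
A=camera('side').astype(int);m=(A[...,0]-A[...,2]>45);m[:195]=0;m[240:]=0;m[:,:240]=0;m[:,285:]=0;ys,xs=np.nonzero(m);print(xs.min(),xs.max(),ys.min(),ys.max(),len(xs));print('ring',ray('side',(xs.max()-3.5,ys.max()-2.7),.036));s=get_state();print(s['tcp_pos'],s['tcp_rot'],s['force'],s['grip_width'])"
```

```text
240 271 195 219 100
ring [0.55185101 0.05655556 0.036     ]
[0.4651053  0.04015768 0.07074818] [9.99945152e-01 1.04709238e-02 2.26784798e-04 4.03714449e-05] [-0.48456783 -0.19575399 -1.46928332] 0.1664026613652413
```

Request:
servo_tool(plan=[[[-0.0018,-0.0317,0,0,0,-0.0155],[-0.0018,-0.0317,0,0,0,-0.0155],[-0.0018,-0.0317,0,0,0,-0.0155],[-0.0018,-0.0317,0,0,0,-0.0155],[-0.0018,-0.0317,0,0,0,-0.0155],[-0.0018,-0.0317,0,0,0,-0.0155]]])

```text
t: 18.23
tcp_pos: [0.4532, -0.1511, 0.0697]
tcp_rot: [0.999, -0.036, -0.001, -0.0]
force: [0.5, 0.4, -2.0]
grip_width: 0.166
grasp_force: 55.0
```

Request:
servo_tool(plan=[[[-0.0019,-0.0317,0,0,0,-0.0155],[-0.0019,-0.0317,0,0,0,-0.0155],[-0.0019,-0.0317,0,0,0,-0.0155],[-0.0019,-0.0317,0,0,0,-0.0155],[-0.0019,-0.0317,0,0,0,-0.0155],[-0.0019,-0.0317,0,0,0,-0.0155],[0,0,0,0,0,0],[0,0,0,0,0,0],[0,0,0,0,0,0],[0,0,0,0,0,0]]])

```text
t: 19.07
tcp_pos: [0.4426, -0.3387, 0.0698]
tcp_rot: [0.997, -0.082, -0.001, -0.001]
force: [0.0, 0.4, -1.2]
grip_width: 0.167
grasp_force: 55.0
```

```bash
python3 -c "
from h import *
s=get_state();print(s['tcp_pos'],s['tcp_rot'],2*np.arctan2(s['tcp_rot'][1],s['tcp_rot'][0]),s['force'],s['t'])"
```

```text
[ 0.44255367 -0.33865675  0.06978093] [ 9.96642150e-01 -8.18746435e-02 -6.37308787e-04 -7.49158288e-04] -0.1639328681816106 [ 0.01865886  0.42535115 -1.22813901] 19.0667
```

Request:
servo_tool(plan=[[[0,0,-0.01,0,0,0],[0,0,-0.012,0,0,0],[0,0,-0.01,0,0,0],[0,0,0,0,0,0],[0,0,0,0,0,0],[0,0,0,0,0,0]]])

```text
t: 19.57
tcp_pos: [0.4429, -0.3401, 0.0385]
tcp_rot: [0.997, -0.082, -0.0, -0.0]
force: [0.4, -0.3, -0.6]
grip_width: 0.169
grasp_force: 55.0
```

Request:
servo_tool(plan=[[[0,0,-0.004,0,0,0],[0,0,-0.004,0,0,0],[0,0,-0.004,0,0,0],[0,0,0,0,0,0],[0,0,0,0,0,0]]])

```text
t: 19.98
tcp_pos: [0.4427, -0.3401, 0.0263]
tcp_rot: [0.997, -0.083, -0.0, -0.0]
force: [-0.3, -0.1, -1.7]
grip_width: 0.164
grasp_force: 55.0
```

Request:
servo_tool(plan=[[[0,0,-0.003,0,0,0],[0,0,-0.003,0,0,0],[0,0,-0.003,0,0,0],[0,0,-0.003,0,0,0],[0,0,0,0,0,0],[0,0,0,0,0,0]]])

```text
t: 20.48
tcp_pos: [0.4427, -0.34, 0.0143]
tcp_rot: [0.997, -0.082, -0.0, -0.0]
force: [0.3, 1.0, -1.4]
grip_width: 0.166
grasp_force: 55.0
```

Request:
servo_tool(plan=[[[0,0,-0.001,0,0,0],[0,0,-0.001,0,0,0],[0,0,0,0,0,0],[0,0,0,0,0,0]]])

```text
t: 20.82
tcp_pos: [0.4429, -0.3403, 0.0127]
tcp_rot: [0.997, -0.082, 0.0, 0.0]
force: [0.1, 0.6, -0.8]
grip_width: 0.164
grasp_force: 55.0
```

Request:
servo_tool(plan=[[[0,0,-0.0007,0,0,0],[0,0,0,0,0,0],[0,0,0,0,0,0]]], grip_force=10)

```text
t: 21.07
tcp_pos: [0.443, -0.3404, 0.0121]
tcp_rot: [0.997, -0.082, 0.0, 0.0]
force: [0.2, -0.3, -0.9]
grip_width: 0.169
grasp_force: 10.0
```

Request:
servo_tool(plan=[[[0,0,0,0,0,0],[0,0,0,0,0,0],[0,0,0,0,0,0],[0,0,0,0,0,0],[0,0,0,0,0,0],[0,0,0,0,0,0],[0,0,0,0,0,0],[0,0,0,0,0,0],[0,0,0,0,0,0],[0,0,0,0,0,0]]], hand=1)

```text
t: 21.9
tcp_pos: [0.4429, -0.3402, 0.0119]
tcp_rot: [0.997, -0.082, 0.0, -0.0]
force: [-1.0, 0.1, -0.0]
grip_width: 0.846
grasp_force: 0.0
```

Request:
servo_tool(plan=[[[0,0,0.01,0,0,0],[0,0,0.02,0,0,0],[0,0,0.03,0,0,0],[0,0,0.03,0,0,0],[0,0,0.03,0,0,0],[-0.02,-0.03,0,0,0,0],[-0.02,-0.03,0,0,0,0],[-0.02,-0.03,0,0,0,0],[-0.02,-0.03,0,0,0,0],[0,0,0,0,0,0]]])

```text
t: 22.73
tcp_pos: [0.3599, -0.4649, 0.1333]
tcp_rot: [0.996, -0.085, 0.0, 0.002]
force: [-0.3, 0.6, 0.1]
grip_width: 0.998
grasp_force: 0.0
```

Request:
servo_tool(plan=[[[-0.02,-0.03,0,0,0,0],[-0.02,-0.03,0,0,0,0],[0,0,0,0,0,0],[0,0,0,0,0,0],[0,0,0,0,0,0]]])

```text
t: 23.15
tcp_pos: [0.3233, -0.5195, 0.1322]
tcp_rot: [0.997, -0.082, 0.0, -0.0]
force: [0.5, 0.3, 0.4]
grip_width: 0.999
grasp_force: 0.0
```

```bash
python3 - <<'E'
from h import *
im=camera("top");hsv=cv2.cvtColor(im,cv2.COLOR_RGB2HSV)
b=cv2.inRange(hsv,(105,120,50),(130,255,255));b[:,:380]=0
c=max(cv2.findContours(b,0,2)[0],key=cv2.contourArea);print("handle",cv2.minAreaRect(c))
sm=camera("side");hs=cv2.cvtColor(sm,cv2.COLOR_RGB2HSV)
b=cv2.inRange(hs,(105,120,50),(130,255,255));b[:115]=0;b[160:]=0;b[:,:300]=0
m=cv2.moments(b,True);print("side",m["m10"]/m["m00"],m["m01"]/m["m00"])
A=im.astype(int);o=(A[...,0]-A[...,2]>35);o[:,:225]=0;o[:,265:]=0;ys,xs=np.nonzero(o[150:240]);ys=ys+150;print("orange",xs.min(),xs.max(),ys.min(),ys.max(),ray("top",((xs.min()+xs.max())/2,ys.max()-4.2),.036))
# jars: blue caps
b=cv2.inRange(hsv,(100,90,30),(130,255,255));b[:,300:]=0;b[:140]=0
for k in cv2.findContours(b,0,2)[0]:
    if cv2.contourArea(k)>5: print("cap",cv2.boundingRect(k))
s=get_state();print(s["tcp_pos"],s["t"],s["force"])
E
```

```text
handle ((402.25146484375, 256.38995361328125), (8.584144592285156, 45.976104736328125), 8.365886688232422)
side 336.2613636363636 138.2556818181818
orange 239 250 195 211 [0.55580796 0.04317983 0.036     ]
cap (219, 165, 13, 13)
cap (257, 158, 12, 14)
cap (89, 144, 14, 12)
[ 0.32375339 -0.51909547  0.13206872] 23.25 [-0.38607524  0.96488285  0.43889962]
```

```bash
python3 -c "
from rig import *
print(sign_off())"
```

```text
the job is handed in; nothing more can be done
None
```

I drew the tray out about 101 mm to the stop and held it there at about 8 N of pull (roughly 5–6 N on the stop), then unhooked and laid the hook back in its rest. The job is handed in at about 23 s, with no verdict returned. The first grasp closed on air because the tool's true height was about 35–40 mm above its reading, which I then corrected for.

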